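Measure a brake lever's free travel on the test fixture

ROBOT

A 6-joint arm with a two-finger parallel gripper is mounted at the origin on the work surface. World frame = base frame: x ahead of the robot, y to its left, z up, the work surface at z = 0. Lengths are in m, angles in degrees, forces in N, time in s.
With the tool pointing down it reaches from about 0.25 to 0.725 m from the base axis. Payload 9.7 kg.
Tool frame: the origin (TCP) lies at the very end of the fingers, on their centre line; the grasp point (between the pads) lies 19 mm behind it; z points along the fingers, y is the direction in which the jaws open and shut (so a half turn about z gives the same grasp; the last joint's range is limited). The gripper opens to 85 mm and grips with 20 to 120 N. Pads are 22 mm wide; open, the fingers measure 114 mm over their backs; the gripper's body (76 mm by 85 mm) begins 54 mm behind the grasp point. The pads swing forward as they close: fully open they stand 13 mm farther back than shut.
Start: joints at [0, 4.979, 10.078, 95.1, 0, 90], TCP at [0.55, -0, 0.231] pointing down, gripper open.
Joint ranges: [-179.16, 179.16], [-48.56, 103.87], [-65.8, 70.77], [-126.05, 130.52], [-82.76, 87.17], [-180, 180]. Speed limits (degrees/s): [127.2, 127.2, 147.25, 180, 180, 180].

INTERFACE

Orientations are given as [roll, pitch, yaw] about the fixed x, y, z axes, in that order (R = Rz(yaw) Ry(pitch) Rx(roll)).
In Python, from workcell import bot, camera, ticket gives the robot as it stands.
- The arm moves only by the shell command python3 -m jog 'ROWS' [FORCE]. ROWS is a JSON object of lists of equal length, an entry for each row: "turn": the turn, a rotation vector about the world's x, y, z each as a share of 8 degrees, from -1 to 1, a list of three; "delta_pos": the shift along the world's x, y, z each as a share of 50 mm, from -1 to 1, a list of three; "hand": the opening, from -1 (shut) to 1 (fully open). A call has exactly 10 rows; each row shifts and turns the commanded pose from where the row before left it; what a row does not reach is not made up. A row lasts 1/10 s, in which the tool goes at most 50 mm and 8.59 degrees, less where a joint would pass 70% of its speed; a pose out of reach is approached as far as the arm can. A call with a number of a shift or a turn outside -1 to 1 is refused whole. A call with a gripper value outside its range is refused whole. The fingers move at their own pace and stop on an object; FORCE is the grip in N (left out, the last holds). Time passes only in rows, so rows that do not move let the fingers close, or fill a call up. It gives the time, the measured TCP pose, the force and the opening at its end, in the units of the state.
- bot.get_obs(): the state, without advancing time (a new reading comes with each control period).
- camera(name): name is "scene" or "side" or "wrist"; returns a dict with "frame" (400x640x3 uint8, red, green, blue), "range_z" (400x640 float32, m along the optical axis (not along the pixel's ray), 0 where there is no reading), "fx", "fy", "cx", "cy" (pixels), "extrinsics" (4x4, takes a point from world to camera coordinates); the wrist camera has in their place "mount" (4x4, takes a point from camera to tool coordinates, whose origin is the TCP and whose axes are the flange's). Camera axes: x right, y up, looking along -z (the intrinsics and any distortion apply to the point x, -y, -z); pixel columns grow to the right and rows downward; lengths in m; the calibration is good to about 2 mm. A picture is of the moment at which its call begins: read the wrist's pose just before it.
- ticket.job_done(): hands the job in, once; it reports no verdict.
The state is a dict: "time": time; "q": joint angles; "qd": joint speeds; "joint_efforts": joint torques, N m; "ee_pos": TCP position; "tcp_rot": TCP orientation; "wrist_force": force on the tool from outside, world axes, zero at the start; "torque": the same for the moment, N m; "opening": finger opening in m.
Only numpy, scipy, OpenCV 4.12 (cv2) and the standard library are available. Lean on these libraries where they do the work, as an engineer would, in place of code of your own. Each camera call takes 0.05 s, during which the arm holds its last target.

TASK

Check the free travel of the brake lever in the test fixture: press down on its pad until you feel it firm up, hold it there for about a second at roughly 10 N (never more than 20 N), then let it spring back. The drag pointer stays at the travel reached: note it by sliding the marker along the scale until its index finger stands level with the pointer, without touching the pointer, and let go. Leave the other things on the plate where they are.

Things in the scene. Friction and masses are not known exactly. Their poses are not given: they have to be found in the camera images.
- fixture: lever test fixture, fixed: grey base plate (x -55 to 130, y -105 to 140, 12 mm thick), two steel cheeks 155 mm tall holding the lever's axle (135 mm up), grey cover, white scale bar with 5 mm ticks. Origin on the table under the middle of the axle. z up; x along the axle to the scale's side; y along the scale, growing readings (zero at y = 20 mm). The lever reaches out to -y.
- lever_angle (a joint): lever angle, rad: 0 at rest, grows as the pad is pressed down, end stop 0.62. Pad 150 mm from the axle: 0.1 rad is 15 mm of pad travel. A light return spring (1 to 4 N at the pad) brings it back. Somewhere from 0.15 to 0.40 rad, different each time and not visible, it meets its load and firms up: from there about 2.5 N more per mm at the pad.
- lever: the brake lever: a steel arm 12 mm wide that rises at 0.2 rad from the axle to a round light-grey pad, 42 mm across, 11 mm thick, face up. Origin on the axle. The pad's top is about 176 mm above the table at rest and sinks almost straight down as it is pressed (by 22 to 70 mm).
- pad_top (a point): middle of the top face of the lever's pad, the place to press down on; it moves with the lever.
- pointer_reading (a joint): reading of the drag pointer along the scale, m: 0 at the start; the lever's crank pushes it along +y of the fixture as the lever goes down (about 10 mm for each 0.1 rad) and it stays at the furthest reading by light friction (0.6 N) when the lever goes back.
- pointer: the drag pointer's thin dark steel blade, 34 x 3 x 4 mm, lying across the white scale (its top 36 mm above the table); not to be touched. Its origin is not at the blade: use pointer_tip.
- pointer_tip (a point): the end of the pointer's blade nearest to the marker, 35 mm above the table.
- marker (a joint): reading of the sliding marker along the scale, m: 0 at scale zero, grows along +y of the fixture, range 0 to 0.095; on the same scale as joint pointer_reading. Stays where it is left (friction about 1.5 N).
- marker_tip (a point): end of the marker's small index finger, which points across at the pointer; level with the pointer's tip along the fixture's y when both read the same (it ends about 0.5 mm off it in x and 2 mm lower, so that they pass freely).
- marker_grip (a point): point in the marker's upright aluminium fin, 68 mm above the table, to grip from above; the fin is 12 mm thick along the fixture's x, 24 mm wide along its y, its top 85 mm above the table. It lies at x = 100 mm of the fixture, on the same y as marker_tip. Cheeks and cover (up to 155 mm tall) end at x = 27 mm; scale and pointer in between stay under 37 mm.
- setting_ring: plain steel ring, 40 mm across, 18 mm high, loose on the fixture's base plate beside the lever. A bystander. Origin at its underside.
- caliper: slide caliper, 215 mm long, lying flat beyond the fixture. A bystander. Origin at its underside.
- plug_gauge: steel plug gauge, 28 mm thick, 105 mm tall, standing beyond the fixture. A bystander. Origin at its underside.
- v_block: dark steel V-block, 50 x 80 x 45 mm, to the left. A bystander. Origin at its underside.
- block_case: wooden case with steel gauge blocks, 130 x 190 x 42 mm, to the right. A bystander. Origin at its underside.
- parts_tray: grey divided tray, 160 x 110 x 30 mm, on the left. A bystander. Origin at its underside.
- bush: brass bush, 26 mm thick, 30 mm high, standing on the right. A bystander. Origin at its underside.
- square: steel try square, 140 x 100 x 14 mm, lying at the far left. A bystander. Origin at its underside.

How it is judged:
By the outcome, as a careful person would: the job done as asked, in the order asked, and still so for the second after the job is handed in, with the robot touching nothing.
It also fails if it takes over 54 s, if anything falls off the work surface, if the arm or the gripper's body presses on something with over 40 N, if the wrist force passes 120 N, or if a joint passes its speed limit or range.

## Working session

There is one attempt and no reset: what is moved stays moved. The work goes in short steps, Python scripts to look and compute and a shell command to move; the robot and the scene stay as the last step left them, time stands still between calls to the robot, and variables do not carry over. Pictures are saved under pics/ and viewed, and the job is handed in when it is done.

```bash
mkdir -p pics; ls
python3 - <<'E'
from workcell import bot,camera
import cv2,json
print(bot.get_obs())
for n in ("scene","side","wrist"):
    c=camera(n); cv2.imwrite(f"pics/{n}0.png",c["frame"][:,:,::-1])
    print(n,c["fx"],c["fy"],c["cx"],c["cy"],c.get("extrinsics",c.get("mount")).round(4).tolist(),[k for k in c])
E
```

```text
pics
{'time': 0.0, 'q': array([1.22328122e-03, 5.01068138e+00, 1.00315454e+01, 9.51004113e+01,
       1.97209101e-04, 8.99982283e+01]), 'qd': array([ 0.06103125,  0.05166555,  0.02960089, -0.06806857, -0.03603266,
       -0.05525888]), 'joint_efforts': array([ 7.68234549e-04, -5.20392072e+01,  4.64802504e+01,  1.63646933e-02,
        2.23589603e-05, -6.77332673e-05]), 'ee_pos': array([5.49746014e-01, 1.27181893e-05, 2.30561050e-01]), 'tcp_rot': array([-1.79920453e+02, -1.99668734e-04,  9.00029947e+01]), 'wrist_force': array([ 0.50689471, -0.50915093, -0.19069293]), 'torque': array([ 3.05980495e-02,  3.44565225e-05, -3.39078403e-02]), 'opening': 0.08538937732380199}
scene 372.50477769004476 372.50477769004476 325.92323962135174 201.17276748647404 [[0.5348, 0.845, -0.0014, -0.3035], [-0.5902, 0.3747, 0.715, 0.2317], [0.6047, -0.3815, 0.6991, -1.4916], [0.0, 0.0, 0.0, 1.0]] ['frame', 'range_z', 'fx', 'fy', 'cx', 'cy', 'extrinsics']
side 390.21706176402205 390.21706176402205 317.30327762316887 202.6650820290671 [[0.8804, -0.474, -0.0148, -0.5037], [0.362, 0.6517, 0.6665, -0.282], [-0.3063, -0.5922, 0.7453, -0.9381], [0.0, 0.0, 0.0, 1.0]] ['frame', 'range_z', 'fx', 'fy', 'cx', 'cy', 'extrinsics']
wrist 340.9471892531072 340.9471892531072 320.4270666855608 200.26936007258442 [[-0.0006, 0.9578, 0.2873, 0.0733], [1.0, 0.0005, 0.0002, -0.0015], [0.0001, 0.2873, -0.9578, -0.1435], [0.0, 0.0, 0.0, 1.0]] ['frame', 'range_z', 'fx', 'fy', 'cx', 'cy', 'mount']
```

View pics/scene0.png

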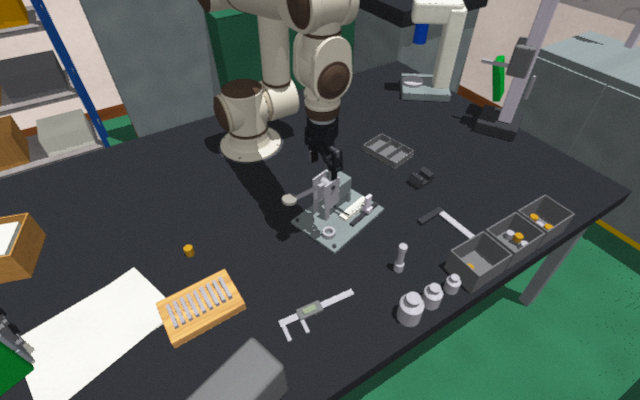

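View pics/side0.png

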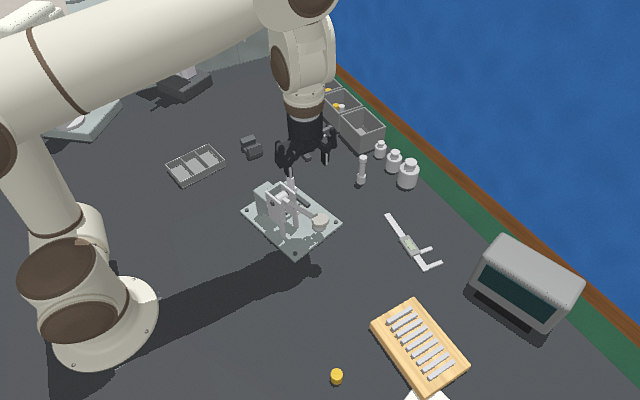

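View pics/wrist0.png

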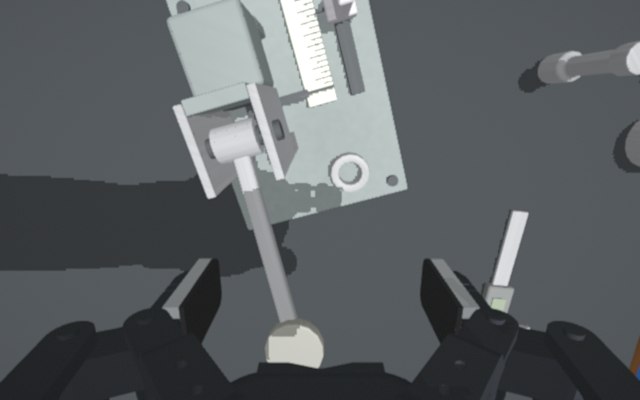

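The wrist view shows the fixture: pad at (295,345), axle near (235,140), scale at (310,50), marker foot at (345,10), and ring at (350,172). The fixture's y points up the image, slightly to the left.

```bash
cat > h.py <<'E'
import numpy as np,cv2
from workcell import bot,camera
from scipy.spatial.transform import Rotation as Ro
def T(o):
    M=np.eye(4);M[:3,:3]=Ro.from_euler('xyz',o['tcp_rot'],degrees=True).as_matrix();M[:3,3]=o['ee_pos'];return M
class Cam:
    def __init__(s,n):
        o=bot.get_obs();s.c=c=camera(n)
        s.W=T(o)@c['mount'] if n=='wrist' else np.linalg.inv(c['extrinsics'])
        s.im=c['frame'][:,:,::-1].copy();s.d=c['range_z']
    def pt(s,u,v,z=None,d=None):
        c=s.c;r=np.array([(u-c['cx'])/c['fx'],-(v-c['cy'])/c['fy'],-1.])
        if z is not None:
            R=s.W[:3,:3]@r;return s.W[:3,3]+R*(z-s.W[2,3])/R[2]
        if d is None: d=s.d[int(round(v)),int(round(u))]
        return s.W[:3,:3]@(r*d)+s.W[:3,3]
    def px(s,p):
        q=np.linalg.inv(s.W)@np.r_[p,1];c=s.c;return np.array([c['cx']+c['fx']*q[0]/-q[2],c['cy']-c['fy']*q[1]/-q[2]])
    def cloud(s):
        v,u=np.nonzero(s.d>0);d=s.d[v,u];c=s.c
        P=np.c_[(u-c['cx'])/c['fx']*d,-(v-c['cy'])/c['fy']*d,-d]
        return P@s.W[:3,:3].T+s.W[:3,3],u,v
E
python3 - <<'E'
from h import *
np.set_printoptions(precision=4,suppress=True)
k=Cam('wrist')
for n,u,v in [('pad',295,350),('padL',275,350),('corner',406,188),('hole',392,181),('plate',380,120),('scale',320,97),('scaletop',295,20),('fin?',340,8),('cheekL',183,125),('cheekR',252,90),('ring',350,172),('table',450,200)]:
    print(n,k.pt(u,v))
# plate corner by known height
print(k.pt(406,188,z=.012))
print(k.pt(366,0,z=.012),k.pt(248,229,z=.012))
c=cv2.resize(k.im[:,130:450],None,fx=2.5,fy=1.5*1) 
c=cv2.resize(k.im[0:240,150:430],None,fx=2.5,fy=2.5,interpolation=cv2.INTER_CUBIC);cv2.imwrite('pics/w1.png',c)
E
```

```text
pad [ 0.5305 -0.0941  0.1776]
padL [ 0.5166 -0.0946  0.1771]
corner [ 0.6415 -0.0209  0.0137]
hole [ 0.6247 -0.0119  0.0184]
plate [0.6099 0.0514 0.0113]
scale [0.5477 0.0742 0.0265]
scaletop [0.5248 0.1419 0.0271]
fin? [0.5634 0.1405 0.0767]
cheekL [0.4621 0.0571 0.1562]
cheekR [0.5065 0.078  0.1559]
ring [ 0.5799 -0.0032  0.0131]
table [ 0.696  -0.0384  0.0009]
[ 0.6419 -0.0213  0.012 ]
[0.5911 0.1618 0.012 ] [ 0.4655 -0.0695  0.012 ]
```

View pics/w1.png

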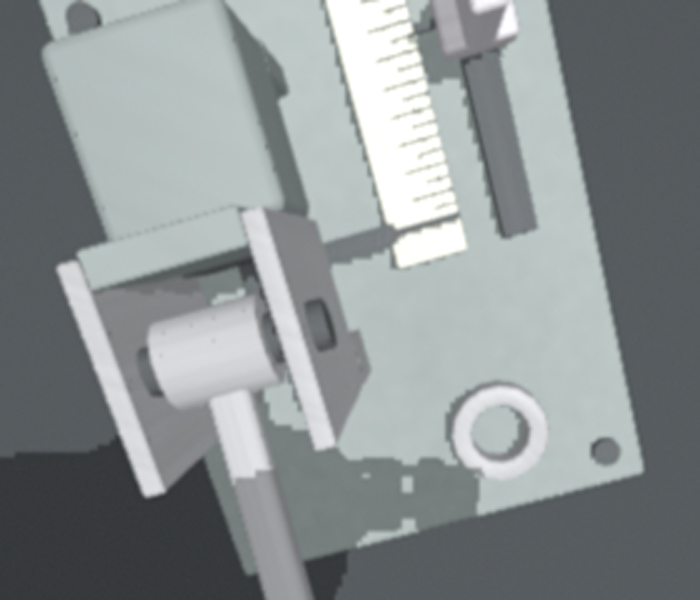

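Fitting the plate corner and edges gives yaw ≈ 15.4° and origin ≈ (0.489, 0.045). The plate's width comes out at 183 mm against 185 mm, the pad height at 0.177 and the cheek tops at 0.156, all as expected. Next I move over the pad, shutting the fingers and turning 15.4° to line up with the fixture.

```bash
python3 -m jog '{"turn":[[0,0,0.385],[0,0,0.385],[0,0,0.385],[0,0,0.385],[0,0,0.385],[0,0,0],[0,0,0],[0,0,0],[0,0,0],[0,0,0]],"delta_pos":[[-0.084,-0.384,0],[-0.084,-0.384,0],[-0.084,-0.384,0],[-0.084,-0.384,0],[-0.084,-0.384,0],[0,0,-0.2],[0,0,-0.2],[0,0,-0.2],[0,0,-0.2],[0,0,0]],"hand":[-1,-1,-1,-1,-1,-1,-1,-1,-1,-1]}'
python3 - <<'E'
from h import *
np.set_printoptions(precision=4,suppress=True)
o=bot.get_obs();print(o['ee_pos'],o['tcp_rot'],o['wrist_force'],o['opening'])
k=Cam('wrist');cv2.imwrite('pics/w2.png',k.im)
s=Cam('side');P=s.px([0.529,-0.096,.177]).astype(int);print(P)
c=s.im[P[1]-70:P[1]+70,P[0]-100:P[0]+100];cv2.imwrite('pics/s2.png',cv2.resize(c,None,fx=4,fy=4,interpolation=cv2.INTER_CUBIC))
E
```

```text
time: 1.2
ee_pos: [0.5284, -0.0953, 0.1892]
tcp_rot: [-179.9, -0.1, 105.4]
wrist_force: [0.2, -0.2, 0.2]
opening: -0.0003
[ 0.5284 -0.0953  0.1892] [-179.8586   -0.0722  105.4304] [ 0.2453 -0.2025  0.1904] -0.0003168445771112715
[319 217]
```

View pics/w2.png

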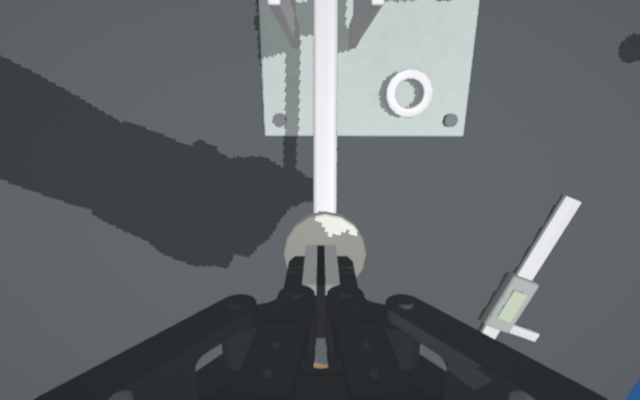

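View pics/s2.png

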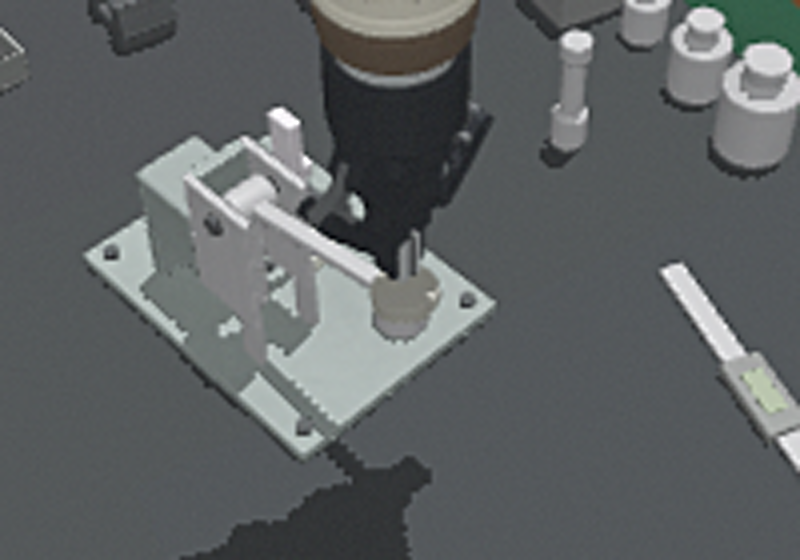

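The shut fingers are centred on the pad (pad centre about (325,253), fingertips at (321,250)). I press down 31 mm, which stays short of the earliest firm-up point.

```bash
python3 -m jog '{"turn":[[0,0,0],[0,0,0],[0,0,0],[0,0,0],[0,0,0],[0,0,0],[0,0,0],[0,0,0],[0,0,0],[0,0,0]],"delta_pos":[[0,0,-0.08],[0,0,-0.08],[0,0,-0.08],[0,0,-0.08],[0,0,-0.08],[0,0,-0.08],[0,0,-0.06],[0,0,-0.05],[0,0,-0.03],[0,0,0]],"hand":[-1,-1,-1,-1,-1,-1,-1,-1,-1,-1]}'
```

```text
time: 2.3
ee_pos: [0.529, -0.096, 0.1601]
tcp_rot: [-180.0, -0.0, 105.4]
wrist_force: [0.9, -0.1, 2.3]
opening: -0.0003
```

```bash
python3 -m jog '{"turn":[[0,0,0],[0,0,0],[0,0,0],[0,0,0],[0,0,0],[0,0,0],[0,0,0],[0,0,0],[0,0,0],[0,0,0]],"delta_pos":[[0,0,-0.01],[0,0,-0.01],[0,0,-0.01],[0,0,-0.01],[0,0,-0.01],[0,0,-0.01],[0,0,-0.01],[0,0,-0.01],[0,0,0],[0,0,0]],"hand":[-1,-1,-1,-1,-1,-1,-1,-1,-1,-1]}'
```

```text
time: 3.3
ee_pos: [0.529, -0.096, 0.1563]
tcp_rot: [180.0, -0.0, 105.4]
wrist_force: [-0.1, -1.6, 2.3]
opening: 0.0003
```

```bash
python3 -m jog '{"turn":[[0,0,0],[0,0,0],[0,0,0],[0,0,0],[0,0,0],[0,0,0],[0,0,0],[0,0,0],[0,0,0],[0,0,0]],"delta_pos":[[0,0,-0.01],[0,0,-0.01],[0,0,-0.01],[0,0,-0.01],[0,0,-0.01],[0,0,-0.01],[0,0,-0.01],[0,0,-0.01],[0,0,0],[0,0,0]],"hand":[-1,-1,-1,-1,-1,-1,-1,-1,-1,-1]}'
```

```text
time: 4.3
ee_pos: [0.529, -0.096, 0.1523]
tcp_rot: [-180.0, -0.0, 105.4]
wrist_force: [0.6, -2.2, 3.1]
opening: 0.0002
```

```bash
python3 -m jog '{"turn":[[0,0,0],[0,0,0],[0,0,0],[0,0,0],[0,0,0],[0,0,0],[0,0,0],[0,0,0],[0,0,0],[0,0,0]],"delta_pos":[[0,0,-0.01],[0,0,-0.01],[0,0,-0.01],[0,0,-0.01],[0,0,-0.01],[0,0,-0.01],[0,0,-0.01],[0,0,-0.01],[0,0,0],[0,0,0]],"hand":[-1,-1,-1,-1,-1,-1,-1,-1,-1,-1]}'
```

```text
time: 5.3
ee_pos: [0.529, -0.096, 0.1483]
tcp_rot: [-180.0, -0.0, 105.4]
wrist_force: [1.0, -2.4, 3.1]
opening: -0.0
```

```bash
python3 -c "
from workcell import bot
print(bot.get_obs()['wrist_force'])"
```

```text
[ 0.99005849 -2.41423514  3.07638986]
```

```bash
python3 -m jog '{"turn":[[0,0,0],[0,0,0],[0,0,0],[0,0,0],[0,0,0],[0,0,0],[0,0,0],[0,0,0],[0,0,0],[0,0,0]],"delta_pos":[[0,0,-0.01],[0,0,-0.01],[0,0,-0.01],[0,0,-0.01],[0,0,-0.01],[0,0,-0.01],[0,0,-0.01],[0,0,-0.01],[0,0,0],[0,0,0]],"hand":[-1,-1,-1,-1,-1,-1,-1,-1,-1,-1]}'
```

```text
time: 6.3
ee_pos: [0.529, -0.096, 0.1443]
tcp_rot: [-180.0, -0.0, 105.4]
wrist_force: [1.1, -1.6, 3.0]
opening: 0.0001
```

```bash
python3 -m jog '{"turn":[[0,0,0],[0,0,0],[0,0,0],[0,0,0],[0,0,0],[0,0,0],[0,0,0],[0,0,0],[0,0,0],[0,0,0]],"delta_pos":[[0,0,-0.01],[0,0,-0.01],[0,0,-0.01],[0,0,-0.01],[0,0,-0.01],[0,0,-0.01],[0,0,-0.01],[0,0,-0.01],[0,0,0],[0,0,0]],"hand":[-1,-1,-1,-1,-1,-1,-1,-1,-1,-1]}'
```

```text
time: 7.3
ee_pos: [0.529, -0.096, 0.1403]
tcp_rot: [-180.0, -0.0, 105.4]
wrist_force: [0.2, -2.6, 1.8]
opening: -0.0001
```

```bash
python3 -m jog '{"turn":[[0,0,0],[0,0,0],[0,0,0],[0,0,0],[0,0,0],[0,0,0],[0,0,0],[0,0,0],[0,0,0],[0,0,0]],"delta_pos":[[0,0,-0.01],[0,0,-0.01],[0,0,-0.01],[0,0,-0.01],[0,0,-0.01],[0,0,-0.01],[0,0,-0.01],[0,0,-0.01],[0,0,0],[0,0,0]],"hand":[-1,-1,-1,-1,-1,-1,-1,-1,-1,-1]}'
```

```text
time: 8.3
ee_pos: [0.529, -0.096, 0.1363]
tcp_rot: [-180.0, -0.0, 105.4]
wrist_force: [0.6, -2.8, 2.6]
opening: -0.0002
```

```bash
python3 -m jog '{"turn":[[0,0,0],[0,0,0],[0,0,0],[0,0,0],[0,0,0],[0,0,0],[0,0,0],[0,0,0],[0,0,0],[0,0,0]],"delta_pos":[[0,0,-0.01],[0,0,-0.01],[0,0,-0.01],[0,0,-0.01],[0,0,-0.01],[0,0,-0.01],[0,0,-0.01],[0,0,-0.01],[0,0,0],[0,0,0]],"hand":[-1,-1,-1,-1,-1,-1,-1,-1,-1,-1]}'
```

```text
time: 9.3
ee_pos: [0.529, -0.096, 0.1324]
tcp_rot: [180.0, 0.0, 105.4]
wrist_force: [1.0, -2.3, 4.0]
opening: -0.0
```

```bash
python3 -m jog '{"turn":[[0,0,0],[0,0,0],[0,0,0],[0,0,0],[0,0,0],[0,0,0],[0,0,0],[0,0,0],[0,0,0],[0,0,0]],"delta_pos":[[0,0,-0.01],[0,0,-0.01],[0,0,-0.01],[0,0,-0.01],[0,0,0],[0,0,0],[0,0,0],[0,0,0],[0,0,0],[0,0,0]],"hand":[-1,-1,-1,-1,-1,-1,-1,-1,-1,-1]}'
```

```text
time: 10.3
ee_pos: [0.529, -0.096, 0.1306]
tcp_rot: [180.0, 0.0, 105.4]
wrist_force: [-0.4, -2.2, 5.8]
opening: 0.0
```

```bash
python3 -m jog '{"turn":[[0,0,0],[0,0,0],[0,0,0],[0,0,0],[0,0,0],[0,0,0],[0,0,0],[0,0,0],[0,0,0],[0,0,0]],"delta_pos":[[0,0,-0.01],[0,0,-0.01],[0,0,-0.01],[0,0,0],[0,0,0],[0,0,0],[0,0,0],[0,0,0],[0,0,0],[0,0,0]],"hand":[-1,-1,-1,-1,-1,-1,-1,-1,-1,-1]}'
```

```text
time: 11.3
ee_pos: [0.5291, -0.096, 0.1294]
tcp_rot: [180.0, 0.0, 105.4]
wrist_force: [-0.8, -2.4, 7.9]
opening: 0.0001
```

```bash
python3 -m jog '{"turn":[[0,0,0],[0,0,0],[0,0,0],[0,0,0],[0,0,0],[0,0,0],[0,0,0],[0,0,0],[0,0,0],[0,0,0]],"delta_pos":[[0,0,-0.01],[0,0,-0.01],[0,0,0],[0,0,0],[0,0,0],[0,0,0],[0,0,0],[0,0,0],[0,0,0],[0,0,0]],"hand":[-1,-1,-1,-1,-1,-1,-1,-1,-1,-1]}'
```

```text
time: 12.3
ee_pos: [0.5291, -0.096, 0.1287]
tcp_rot: [179.9, 0.0, 105.4]
wrist_force: [-2.1, -1.4, 9.9]
opening: 0.0001
```

9.9 N reached. I hold a little longer, then release.

```bash
python3 -m jog '{"turn":[[0,0,0],[0,0,0],[0,0,0],[0,0,0],[0,0,0],[0,0,0],[0,0,0],[0,0,0],[0,0,0],[0,0,0]],"delta_pos":[[0,0,0],[0,0,0],[0,0,0],[0,0,0],[0,0,0.1],[0,0,0.3],[0,0,0.3],[0,0,0.4],[0,0,0.4],[0,0,0.4]],"hand":[-1,-1,-1,-1,-1,-1,-1,-1,-1,-1]}'
```

```text
time: 13.3
ee_pos: [0.5288, -0.0958, 0.2243]
tcp_rot: [-180.0, -0.0, 105.4]
wrist_force: [0.5, -0.8, -0.5]
opening: -0.0004
```

```bash
python3 -m jog '{"turn":[[0,0,0],[0,0,0],[0,0,0],[0,0,0],[0,0,0],[0,0,0],[0,0,0],[0,0,0],[0,0,0],[0,0,0]],"delta_pos":[[0,0,0.32],[0.04,0.34,0.2],[0.08,0.7,0],[0.08,0.7,0],[0.08,0.7,0],[0.08,0.7,0],[0.08,0.7,0],[0.08,0.6,0],[0,0,0],[0,0,0]],"hand":[0,0,0,0,0,0,0,0,0,0]}'
python3 - <<'E'
from h import *
np.set_printoptions(precision=4,suppress=True)
o=bot.get_obs();print(o['ee_pos'],o['tcp_rot'],o['wrist_force'],o['opening'])
k=Cam('wrist');cv2.imwrite('pics/w3.png',k.im)
E
```

```text
time: 14.3
ee_pos: [0.5548, 0.1266, 0.2491]
tcp_rot: [-180.0, -0.0, 105.5]
wrist_force: [0.6, -0.6, 0.2]
opening: 0.0429
[0.5548 0.1266 0.2491] [-179.9685   -0.0039  105.4934] [ 0.6414 -0.6204  0.2258] 0.04289971016503017
```

View pics/w3.png

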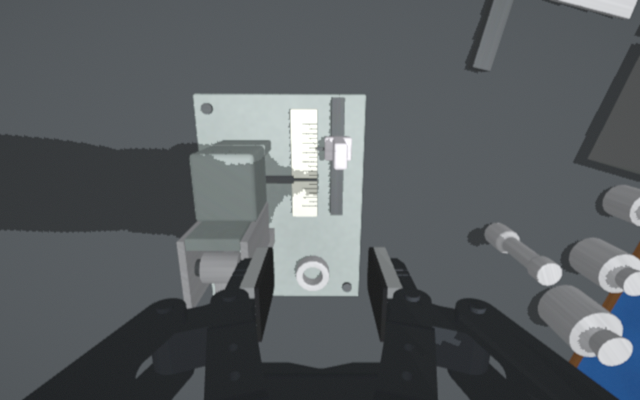

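Run:
```python
from h import *
np.set_printoptions(precision=4,suppress=True)
k=Cam('wrist')
c=k.im[95:225,275:375];cv2.imwrite('pics/w4.png',cv2.resize(c,None,fx=4.5,fy=4.5,interpolation=cv2.INTER_CUBIC))
# fixture pose from plate corners
for u,v in [(194.5,94.5),(365.5,94.5),(359,297)]: print(k.pt(u,v,z=.012),k.pt(u,v))
```

```text
[0.4033 0.1643 0.012 ] [0.4034 0.1644 0.0122]
[0.5792 0.2128 0.012 ] [0.5805 0.2132 0.0006]
[ 0.6456 -0.0245  0.012 ] [ 0.6489 -0.031   0.0009]
```

View pics/w4.png

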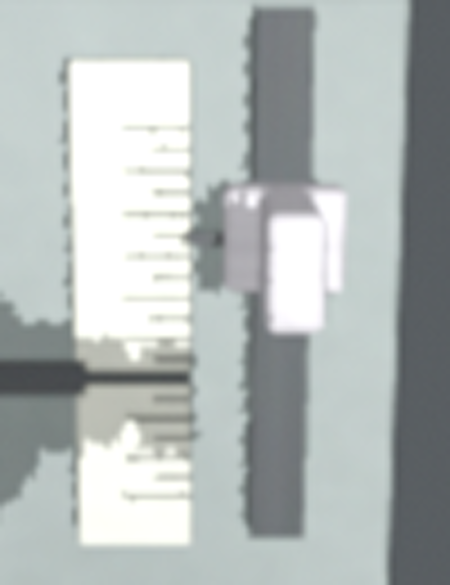

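```bash
cat >> h.py <<'E'
YAW=np.radians(15.4);C=np.array([[np.cos(YAW),-np.sin(YAW)],[np.sin(YAW),np.cos(YAW)]])
ORG=np.array([.4887,.0454])
def fx(p): return np.r_[C.T@(np.asarray(p)[:2]-ORG),p[2]]*1000
def wo(f): return ORG+C@(np.asarray(f)[:2]/1000)
E
python3 - <<'E'
from h import *
np.set_printoptions(precision=1,suppress=True)
k=Cam('wrist')
pc=lambda x,y:(275+x/4.5-.4,95+y/4.5-.4)
for n,z in [('TR',.012)]:
    for u,v in [(194.5,94.5),(365.5,94.5),(359,297)]: print('corner',fx(k.pt(u,v,z=.012)))
print('pointer tip',fx(k.pt(*pc(189,377),z=.036)))
print('finger',fx(k.pt(*pc(188,238),z=.032)),fx(k.pt(*pc(222,238),z=.032)))
for a in [(270,213),(323,213),(270,332),(323,332)]: print('fin',fx(k.pt(*pc(*a),z=.085)))
print('scale0',fx(k.pt(*pc(150,496),z=.027)),fx(k.pt(*pc(150,128),z=.027)))
P,u,v=k.cloud(); F=np.c_[(P[:,:2]-ORG)@C*1000,P[:,2]*1000]
m=(F[:,0]>85)&(F[:,0]<115)&(F[:,1]>20)&(F[:,1]<140)&(F[:,2]>78)&(F[:,2]<92)
print(m.sum(),F[m].mean(0),F[m].min(0),F[m].max(0))
m=(F[:,0]>60)&(F[:,0]<88)&(F[:,1]>20)&(F[:,1]<140)&(F[:,2]>31)&(F[:,2]<45)
print(F[m][:40])
print('tcp',fx(bot.get_obs()['ee_pos']))
E
```

```text
corner [-50.7 137.   12. ]
corner [131.7 136.9  12. ]
corner [ 132.6 -109.5   12. ]
pointer tip [79.5 50.9 36. ]
finger [79.3 83.3 32. ] [87.3 83.3 32. ]
fin [96.3 95.6 85. ]
fin [106.9  95.6  85. ]
fin [96.6 71.6 85. ]
fin [107.4  71.5  85. ]
scale0 [69.5 18.3 27. ] [ 70.5 108.2  27. ]
363 [101.5  84.4  85.5] [95.8 71.6 78.1] [107.7  95.9  88.3]
[[80.  85.3 35.3]
 [81.  85.1 33.6]
 [82.1 85.2 34.5]
 [83.1 85.2 34.5]
 [84.2 85.2 34.6]
 [85.2 85.2 34.8]
 [86.3 85.3 35. ]
 [87.3 85.3 35. ]
 [80.  84.3 35.4]
 [81.1 84.3 35.5]
 [82.1 84.3 35.5]
 [83.1 84.4 36.1]
 [84.2 84.3 35.4]
 [85.2 84.1 33.9]
 [86.3 84.  33.4]
 [87.3 84.4 36.2]
 [80.  83.2 35.1]
 [81.  83.2 35. ]
 [82.1 83.1 34.4]
 [83.1 83.  33.8]
 [84.2 83.4 36.1]
 [85.2 83.3 35.6]
 [86.3 83.1 34.5]
 [87.3 83.1 34.2]
 [80.  82.3 36.4]
 [81.  82.2 35.5]
 [82.1 82.2 35.2]
 [83.1 82.2 35.6]
 [84.2 82.2 35.3]
 [85.2 82.1 34.4]
 [86.3 82.3 35.7]
 [87.3 82.  33.8]
 [60.5 52.  34.2]
 [61.6 52.1 35. ]
 [62.7 52.  34.3]
 [63.8 52.3 35.6]
 [64.8 51.9 34.1]
 [65.9 52.  34.5]
 [67.  52.1 34.9]
 [68.1 52.1 35. ]]
tcp [ 85.   59.4 249.1]
```

Pointer tip at fixture y ≈ 51–52 mm and marker finger at y ≈ 83.5 mm, so the marker has to move about -32 mm. The fin is centred at (101.6, 84) with its top at 85 mm, as specified. I go down and grip the fin.

```bash
python3 -m jog '{"turn":[[0,0,0],[0,0,0],[0,0,0],[0,0,0],[0,0,0],[0,0,0],[0,0,0],[0,0,0],[0,0,0],[0,0,0]],"delta_pos":[[0.095,0.281,0],[0.095,0.281,0],[0,0,-0.5],[0,0,-0.6],[0,0,-0.6],[0,0,-0.6],[0,0,-0.6],[0,0,-0.6],[0,0,-0.42],[0,0,0]],"hand":[0,0,0,0,0,0,0,0,0,0]}'
python3 -c "
from h import *
print(fx(bot.get_obs()['ee_pos']))
cv2.imwrite('pics/w5.png',Cam('wrist').im)"
```

```text
time: 15.45
ee_pos: [0.5629, 0.1542, 0.0494]
tcp_rot: [-179.7, -0.0, 105.4]
wrist_force: [-0.1, -0.3, -0.8]
opening: 0.0427
[100.40170974  85.2368844   49.40997982]
```

View pics/w5.png

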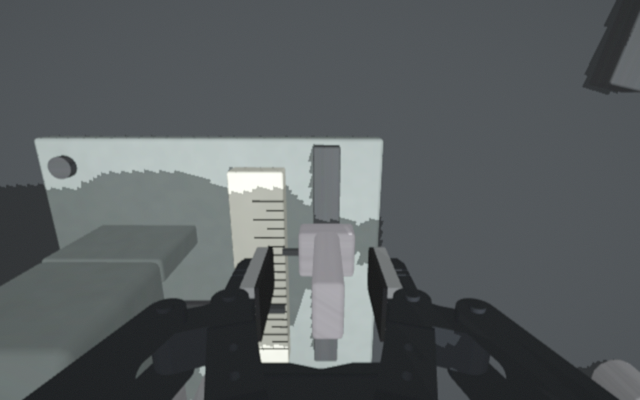

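The fin sits at u≈329 while the jaws are centred at u≈320, so I shift about 3 mm towards fixture +x and close gently.

```bash
python3 -m jog '{"turn":[[0,0,0],[0,0,0],[0,0,0],[0,0,0],[0,0,0],[0,0,0],[0,0,0],[0,0,0],[0,0,0],[0,0,0]],"delta_pos":[[0.058,0.016,0],[0,0,0],[0,0,0],[0,0,0],[0,0,0],[0,0,0],[0,0,0],[0,0,0],[0,0,0],[0,0,0]],"hand":[0,0,-0.5,-1,-1,-1,-1,-1,-1,-1]}' 20
python3 -c "
from h import *
print(fx(bot.get_obs()['ee_pos']))
cv2.imwrite('pics/w6.png',Cam('wrist').im)"
```

```text
time: 16.5
ee_pos: [0.566, 0.1545, 0.0537]
tcp_rot: [-179.9, -0.0, 105.4]
wrist_force: [-10.6, -2.7, 9.7]
opening: 0.0116
[103.50672559  84.67773298  53.72102285]
```

View pics/w6.png

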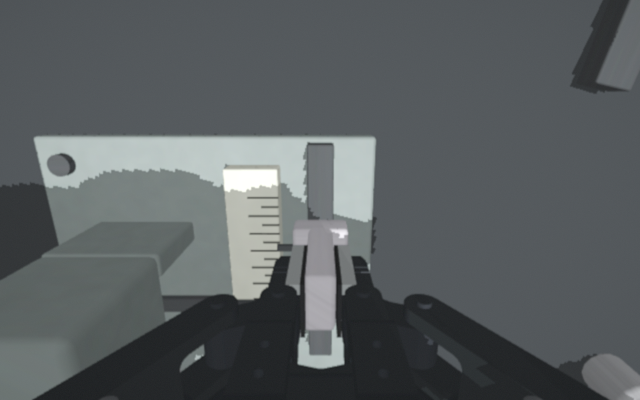

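Gripped: opening is 11.6 mm on the 12 mm fin. The ~10 N side load means the tool is about 1 mm too far towards +x. I slide most of the way (30 mm) and relieve that offset as I go.

```bash
python3 -m jog '{"turn":[[0,0,0],[0,0,0],[0,0,0],[0,0,0],[0,0,0],[0,0,0],[0,0,0],[0,0,0],[0,0,0],[0,0,0]],"delta_pos":[[0.023,-0.0975,0.002],[0.023,-0.0975,0.002],[0.023,-0.0975,0.002],[0.023,-0.0975,0.002],[0.023,-0.0975,0.002],[0.023,-0.0975,0.002],[0,0,0],[0,0,0],[0,0,0],[0,0,0]],"hand":[-1,-1,-1,-1,-1,-1,-1,-1,-1,-1]}'
python3 - <<'E'
from h import *
print(fx(bot.get_obs()['ee_pos']))
k=Cam('wrist');cv2.imwrite('pics/w7.png',cv2.resize(k.im[120:360,200:440],None,fx=2.5,fy=2.5,interpolation=cv2.INTER_CUBIC))
for n in('side','scene'):
    s=Cam(n);P=s.px(np.r_[wo((80,52)),.036]).astype(int);print(n,P)
    c=s.im[P[1]-40:P[1]+40,P[0]-50:P[0]+50];cv2.imwrite(f'pics/{n}7.png',cv2.resize(c,None,fx=7,fy=7,interpolation=cv2.INTER_CUBIC))
E
```

```text
time: 17.55
ee_pos: [0.574, 0.1251, 0.0537]
tcp_rot: [-180.0, 0.0, 105.4]
wrist_force: [-5.3, -3.0, 5.3]
opening: 0.0115
[103.36895941  54.14749266  53.73956463]
side [292 196]
scene [354 208]
```

View pics/w7.png

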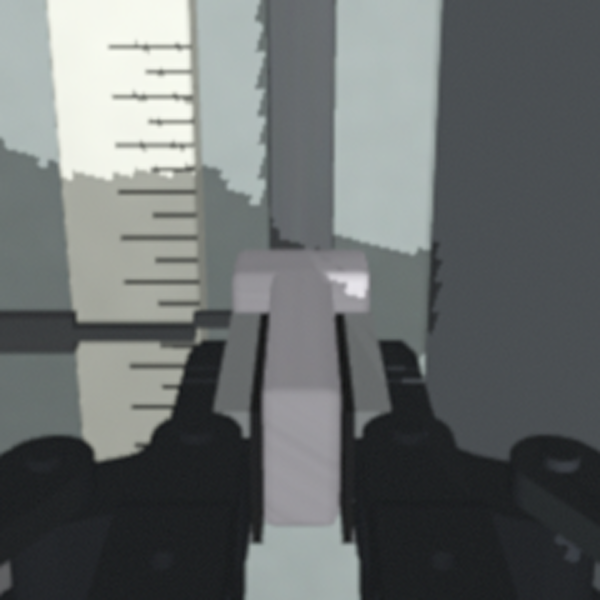

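View pics/scene7.png

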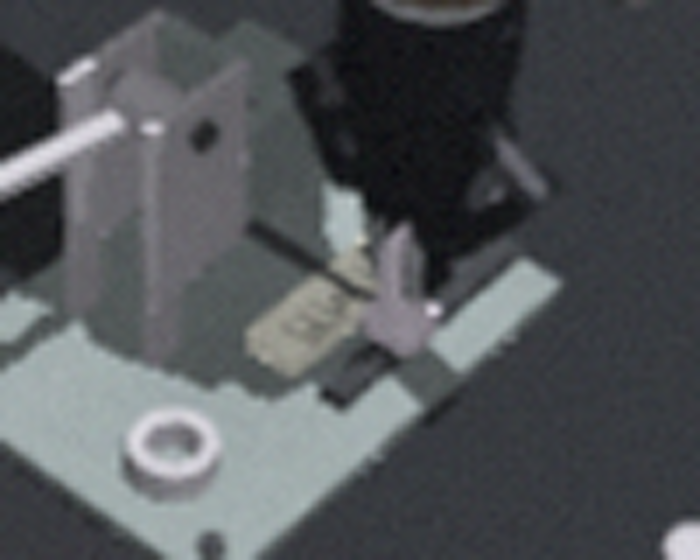

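View pics/side7.png

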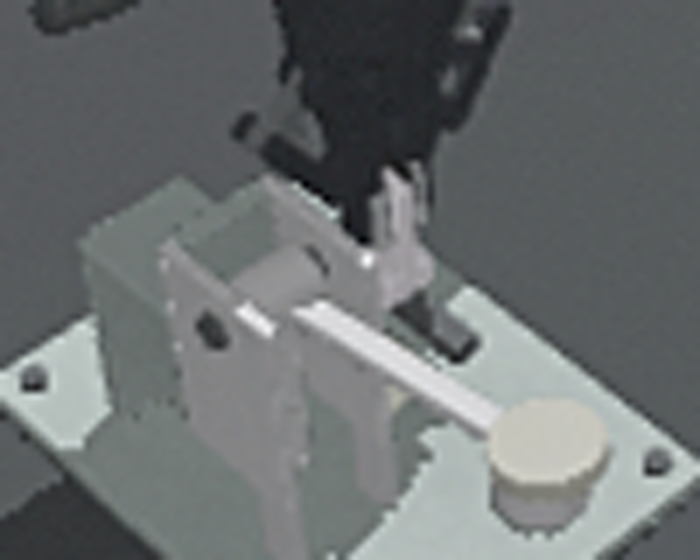

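Run:
```python
from h import *
np.set_printoptions(precision=2,suppress=True)
k=Cam('wrist');pc=lambda x,y:(200+x/2.5-.3,120+y/2.5-.3)
for z in(.035,.036,.037): print('ptr top/bot edges',fx(k.pt(*pc(150,322),z=z)),fx(k.pt(*pc(150,340),z=z)))
for z in(.033,.034,.035): print('fing',fx(k.pt(*pc(215,310),z=z)),fx(k.pt(*pc(215,328),z=z)))
cv2.imwrite('pics/w8.png',cv2.resize(k.im[225:275,240:320],None,fx=10,fy=10,interpolation=cv2.INTER_NEAREST))
P,u,v=k.cloud();F=np.c_[(P[:,:2]-ORG)@C*1000,P[:,2]*1000]
for a,b in((60,77),(81,87)):
    m=(F[:,0]>a)&(F[:,0]<b)&(F[:,1]>40)&(F[:,1]<65)&(F[:,2]>31)&(F[:,2]<40);print(m.sum(),F[m].mean(0),F[m].min(0),F[m].max(0))
```

```text
ptr top/bot edges [70.39 53.08 35.  ] [70.18 48.98 35.  ]
ptr top/bot edges [70.59 53.55 36.  ] [70.38 49.47 36.  ]
ptr top/bot edges [70.78 54.01 37.  ] [70.57 49.96 37.  ]
fing [83.74 54.89 33.  ] [83.62 50.77 33.  ]
fing [83.86 55.33 34.  ] [83.73 51.24 34.  ]
fing [83.97 55.78 35.  ] [83.85 51.71 35.  ]
263 [68.49 51.46 36.35] [60.03 49.17 32.85] [76.99 52.95 38.5 ]
91 [83.96 53.65 34.99] [81.01 51.49 31.84] [86.76 55.36 36.64]
```

View pics/w8.png

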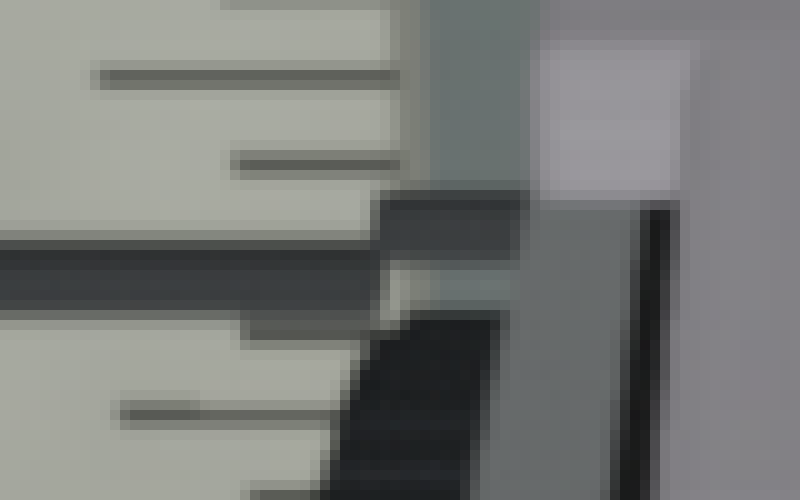

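In the wrist crop the pointer blade is centred at row ~249.5 and the finger at ~244.6. Allowing for the 2 mm height difference, the finger still stands about 1.85 mm too far towards +y.

```bash
python3 -m jog '{"turn":[[0,0,0],[0,0,0],[0,0,0],[0,0,0],[0,0,0],[0,0,0],[0,0,0],[0,0,0],[0,0,0],[0,0,0]],"delta_pos":[[-0.001,-0.01,0.003],[-0.001,-0.01,0.003],[-0.001,-0.01,0.003],[-0.001,-0.009,0.003],[0,0,0],[0,0,0],[0,0,0],[0,0,0],[0,0,0],[0,0,0]],"hand":[-1,-1,-1,-1,-1,-1,-1,-1,-1,-1]}'
python3 - <<'E'
from h import *
np.set_printoptions(precision=2,suppress=True)
print(fx(bot.get_obs()['ee_pos']))
k=Cam('wrist')
cv2.imwrite('pics/w9.png',cv2.resize(k.im[225:275,240:320],None,fx=10,fy=10,interpolation=cv2.INTER_NEAREST))
P,u,v=k.cloud();F=np.c_[(P[:,:2]-ORG)@C*1000,P[:,2]*1000]
for a,b in((60,77),(81,87)):
    m=(F[:,0]>a)&(F[:,0]<b)&(F[:,1]>40)&(F[:,1]<65)&(F[:,2]>31)&(F[:,2]<40);print(m.sum(),F[m].mean(0),F[m].min(0),F[m].max(0))
E
```

```text
time: 18.75
ee_pos: [0.5742, 0.1237, 0.0538]
tcp_rot: [180.0, -0.0, 105.4]
wrist_force: [0.7, 1.8, -5.3]
opening: 0.0119
[103.2   52.79  53.79]
295 [68.53 51.34 36.01] [60.09 48.59 31.7 ] [76.98 52.76 38.36]
87 [83.96 52.25 34.94] [81.13 49.83 32.69] [86.86 53.8  36.6 ]
```

View pics/w9.png

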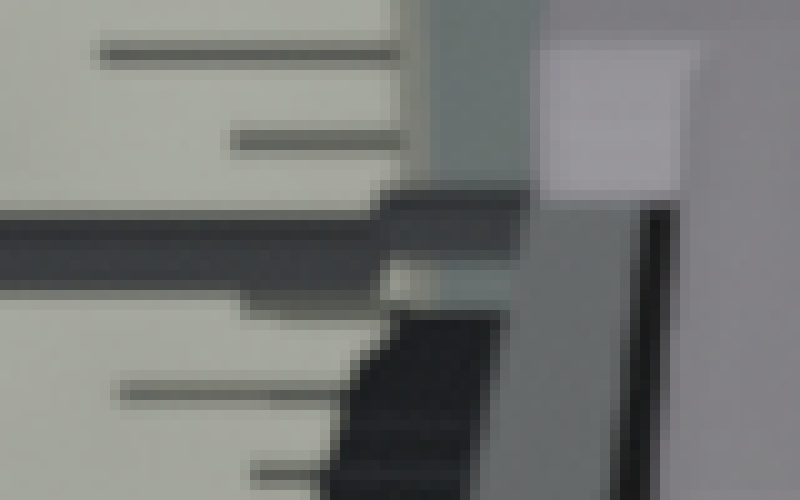

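```bash
python3 -m jog '{"turn":[[0,0,0],[0,0,0],[0,0,0],[0,0,0],[0,0,0],[0,0,0],[0,0,0],[0,0,0],[0,0,0],[0,0,0]],"delta_pos":[[0.002,-0.007,0],[0.002,-0.007,0],[0,0,0],[0,0,0],[0,0,0],[0,0,0],[0,0,0],[0,0,0],[0,0,0],[0,0,0]],"hand":[-1,-1,-1,-1,-1,-1,-1,-1,-1,-1]}'
python3 - <<'E'
from h import *
np.set_printoptions(precision=2,suppress=True)
print(fx(bot.get_obs()['ee_pos']))
k=Cam('wrist')
cv2.imwrite('pics/w10.png',cv2.resize(k.im[225:275,240:320],None,fx=10,fy=10,interpolation=cv2.INTER_NEAREST))
P,u,v=k.cloud();F=np.c_[(P[:,:2]-ORG)@C*1000,P[:,2]*1000]
for a,b in((60,77),(81,87)):
    m=(F[:,0]>a)&(F[:,0]<b)&(F[:,1]>40)&(F[:,1]<65)&(F[:,2]>31)&(F[:,2]<40);print(m.sum(),F[m].mean(0),F[m].min(0),F[m].max(0))
E
```

```text
time: 19.8
ee_pos: [0.5743, 0.123, 0.0539]
tcp_rot: [-180.0, 0.0, 105.4]
wrist_force: [2.9, 1.7, -9.6]
opening: 0.0117
[103.12  52.06  53.86]
294 [68.5  51.24 36.23] [60.02 48.51 32.29] [76.91 52.88 38.29]
91 [83.92 51.56 35.04] [81.06 49.27 32.37] [86.94 53.4  37.19]
```

View pics/w10.png

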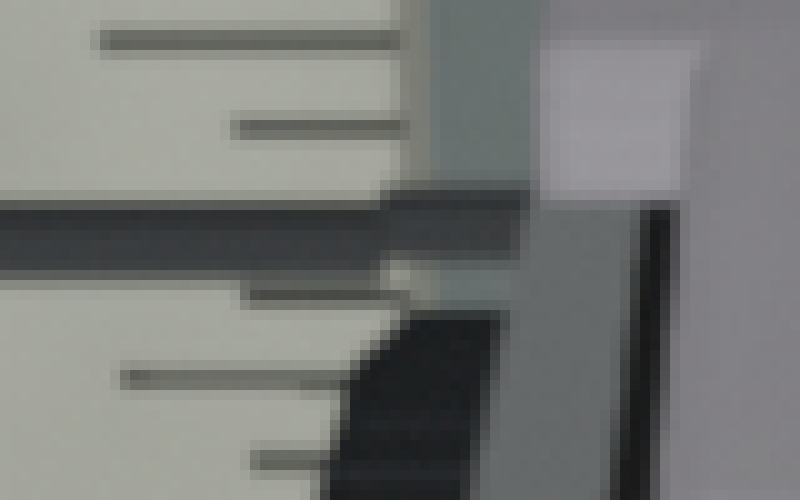

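The finger and blade are now level after the parallax correction (estimates -0.1 to +0.3 mm). I release and rise straight up.

```bash
python3 -m jog '{"turn":[[0,0,0],[0,0,0],[0,0,0],[0,0,0],[0,0,0],[0,0,0],[0,0,0],[0,0,0],[0,0,0],[0,0,0]],"delta_pos":[[0,0,0],[0,0,0],[0,0,0],[0,0,0],[0,0,0],[0,0,0.3],[0,0,0.6],[0,0,0.6],[0,0,0.6],[0,0,0.4]],"hand":[-0.2,-0.2,-0.2,-0.2,-0.2,-0.2,-0.2,-0.2,-0.2,-0.2]}'
python3 - <<'E'
from h import *
np.set_printoptions(precision=2,suppress=True)
print(fx(bot.get_obs()['ee_pos']))
k=Cam('wrist')
cv2.imwrite('pics/w11.png',k.im)
P,u,v=k.cloud();F=np.c_[(P[:,:2]-ORG)@C*1000,P[:,2]*1000]
for a,b in((60,77),(81,87)):
    m=(F[:,0]>a)&(F[:,0]<b)&(F[:,1]>40)&(F[:,1]<65)&(F[:,2]>31)&(F[:,2]<40);print(m.sum(),F[m].mean(0),F[m].min(0),F[m].max(0))
    print(u[m].mean(),v[m].mean())
E
```

```text
time: 20.85
ee_pos: [0.5747, 0.1231, 0.1827]
tcp_rot: [179.8, 0.0, 105.4]
wrist_force: [1.1, -0.4, 0.4]
opening: 0.0339
[103.55  52.06 182.74]
100 [68.42 51.   36.42] [60.01 48.79 32.98] [76.87 52.55 38.87]
281.5 187.0
28 [83.72 51.2  35.52] [81.04 49.65 34.19] [86.42 52.7  36.95]
299.0 186.5
```

View pics/w11.png

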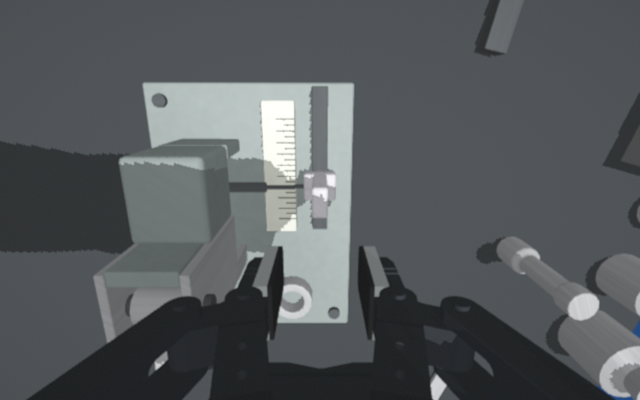

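Run:
```python
from h import *
np.set_printoptions(precision=2,suppress=True)
k=Cam('wrist')
cv2.imwrite('pics/w12.png',cv2.resize(k.im[170:205,260:340],None,fx=10,fy=10,interpolation=cv2.INTER_CUBIC))
g=k.im.mean(2)
def ctr(u0,u1):
    p=np.median(g[178:196,u0:u1],axis=1);w=np.clip(np.median(p)-20-p,0,None);return (w*np.arange(178,196)).sum()/w.sum(),p.astype(int)
for a in((270,282),(282,293),(298,303)): print(ctr(*a))
va=ctr(270,282)[0]; vf=ctr(298,303)[0]
print(fx(k.pt(276,va,z=.036)),fx(k.pt(300,vf,z=.034)))
```

```text
(np.float64(185.7821673525377), array([177, 177, 177, 178, 176, 162, 112,  69,  66,  88, 135, 170, 176,
       176, 175, 175, 174, 173]))
(np.float64(185.85358255451712), array([193, 171, 141, 136, 169, 162, 110,  67,  67,  89, 136, 168, 158,
       127, 151, 173, 175, 161]))
(np.float64(184.9546313799622), array([120, 120, 120, 120, 114,  97,  72,  66,  76,  98, 118, 122, 121,
       120, 120, 120, 119, 119]))
[64.52 51.2  36.  ] [85.67 51.41 34.  ]
```

View pics/w12.png

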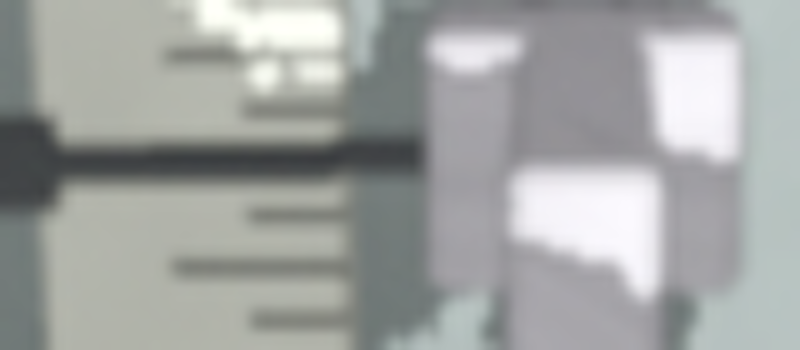

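The finger is level with the blade within about 0.2 mm. The tool is clear of everything and the lever is back up, so I hand in.

```bash
python3 -c "
from workcell import ticket,bot
o=bot.get_obs();print(o['time'],o['ee_pos'],o['wrist_force'])
print(ticket.job_done())"
```

```text
20.95 [0.5755173  0.12323767 0.18363054] [ 0.20702145 -0.68624631 -0.59928237]
the job is handed in; nothing more can be done
None
```

I pressed the lever until it firmed up, noted its travel with the marker, and handed the job in at about 21 s of the 54 s allowed.

- **Lever:** I pressed the pad in small steps. It firmed up after roughly 44 mm of pad travel, and I held it at a measured 9.9 N for about a second. Force was read only at the end of each step, and 9.9 N was the highest reading along the press. On release, the picture showed the lever back up.
- **Marker:** I gripped it by its fin and slid it about 32 mm towards zero, to the pointer, correcting twice from close-up wrist pictures. I then let go and rose clear.
- **Last checks:** With the gripper off, three estimates put the finger within about 0.3 mm of the pointer blade along the scale. They differed only in size: close-up -0.1 to +0.3 mm, final depth reading +0.2 mm, and final sightline +0.2 mm. The pointer stayed at the same measured spot within about 1 mm of camera noise, and nothing touched it.
- **Bystanders:** The arm came near none of the other objects, and the ring looked unmoved in the pictures. I did not measure their positions again.
- **Disagreement:** My measured fixture position was about 2–4 mm off its given size and corners. I therefore set the marker by comparing finger and pointer in the same picture.
- **Side load:** Gripping the fin put up to about 11 N sideways and 10 N vertically on the wrist, because the gripper was about 1 mm off centre. I reduced the sideways load to about 3 N before letting go; the vertical load was still about 10 N at release.

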